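# Set out the bead jars by size on the grafting bench

### The arm

A 7-joint arm with a two-finger parallel gripper is mounted at the origin on the work surface. World frame = base frame: x ahead of the robot, y to its left, z up, the work surface at z = 0. Lengths are in mm, angles in rad, forces in N, time in s.
With the tool pointing down it reaches from about 400 to 925 mm from the base axis. Payload 4.1 kg.
Tool frame: the origin (TCP) lies at the very end of the fingers, on their centre line; the grasp point (between the pads) lies 19 mm behind it; z points along the fingers, y is the direction in which the jaws open and shut (so a half turn about z gives the same grasp; the last joint's range is limited). The gripper opens to 85 mm and grips with 20 to 120 N. Pads are 22 mm wide; open, the fingers measure 114 mm over their backs; the gripper's body (76 mm by 85 mm) begins 54 mm behind the grasp point. The pads swing forward as they close: fully open they stand 13 mm farther back than shut.
Start: joints at [-1.256, 0.398, 0.045, 1.537, -0.019, 1.207, -0.051], TCP at [261.343, 595.184, 231.347] pointing down, gripper open.
Joint ranges: [-2.82, 2.82], [-0.49, 2.23], [-1.37, 1.46], [0, 2.46], [-1.36, 4.5], [0.23, 2], [-2.94, 2.94]. Speed limits (rad/s): [2.57, 2.57, 3.14, 3.14, 3.14, 3.14, 3.14].

### API

Orientations are given as a unit quaternion [w, x, y, z].
In Python, from rig import bot, vision, ticket gives the robot as it stands.
- The arm moves only by the tool apply_moves, never from a script. Its argument "deltas" is one flat list of numbers, 7 for each row, row after row: the opening in per cent of the stroke, from 0 (shut) to 100 (fully open), then the shift along the tool's x, y, z in m, then the turn, a rotation vector about the tool's x, y, z in degrees. In form: [gripper, x, y, z, ax, ay, az, gripper, x, y, z, ax, ay, az, ...]. A call has 1 to 5 rows; each row shifts and turns the commanded pose from where the row before left it, along the tool's axes as they then stand; what a row does not reach is not made up. A row lasts 1/12 s, in which the tool goes at most 41.7 mm and 7.16 degrees, less where a joint would pass 70% of its speed; a pose out of reach is approached as far as the arm can. A call is refused whole if a number of a shift passes 0.0417 or a number of a turn 7.16, either way. A call with a gripper value outside its range is refused whole. The fingers move at their own pace and stop on an object; the grip force is fixed at half the most. Time passes only in rows, so rows that do not move let the fingers close. It gives the time, the measured TCP pose, the force and the opening at its end, in the units of the state.
- bot.get_state(): the state, without advancing time (a new reading comes with each control period).
- vision.get_image(name): name is "scene" or "side" or "wrist"; returns (picture, depth): 480x640x3 uint8, red, green, blue; 480x640 float32, mm along the optical axis (not along the pixel's ray), 0 where there is no reading.
- vision.calibration(name): a dict with "vfov" (degrees; the focal length in pixels is half the picture's height over the tangent of half this angle, whatever the lens; pixels are square), "cx", "cy" (the principal point, pixels), "k1" (the pictures are not rectified: a ray, as slopes to the right and down, at radius r is drawn at 1 + k1 r^2 times it, then the intrinsics apply), "origin" and "orientation" of the camera in the world; the wrist camera has in their place "hand_eye" (4x4, takes a point from camera to tool coordinates, whose origin is the TCP and whose axes are the flange's). Camera axes: x right, y up, looking along -z (the intrinsics and any distortion apply to the point x, -y, -z); pixel columns grow to the right and rows downward; lengths in mm; the calibration is good to about 2 mm. A picture is of the moment at which its call begins: read the wrist's pose just before it. calibration takes no time and is no camera call.
- ticket.hand_in(): hands the job in, once; it reports no verdict.
The state is a dict: "time_s": time; "joint_pos": joint angles; "dq": joint speeds; "effort": joint torques, N m; "tcp_pos": TCP position; "tool_rot": TCP orientation; "wrist_force": force on the tool from outside, world axes, zero at the start; "moment": the same for the moment, N m; "gripper_width": finger opening in mm.
Only numpy, scipy, OpenCV 4.12 (cv2) and the standard library are available. Lean on these libraries where they do the work, as an engineer would, in place of code of your own. Each camera call takes 0.05 s, during which the arm holds its last target.

### The job

Set the four bead jars out on the stand in order of size, one upright in the middle of each teal mark, with the narrowest on the mark next to the pink cup and each jar after it wider, so that the widest is next to the glass dish. Keep the jars upright, set each one down gently, let go of them all, and leave the cup and the dish where they are.

Things in the scene. Friction and masses are not known exactly. Their poses are not given: they have to be found in the camera images.
- jar_1: The narrowest and lowest of four closed jars: clear glass, cream beads inside, ivory cap; an upright cylinder 30 mm in diameter (cap as wide as the jar), 42 mm high, about 50 g. Origin: centre of its underside. Starts on the table, nearer the robot than the stand, with 25 mm free all round; tools under 20 mm high lie between the jars.
- jar_2: The second narrowest of four closed jars: clear glass, cream beads inside, ivory cap; an upright cylinder 40 mm in diameter (cap as wide as the jar), 50 mm high, about 80 g. Origin: centre of its underside. Starts on the table, nearer the robot than the stand, with 25 mm free all round; tools under 20 mm high lie between the jars.
- jar_3: The second widest of four closed jars: clear glass, cream beads inside, ivory cap; an upright cylinder 50 mm in diameter (cap as wide as the jar), 58 mm high, about 120 g. Origin: centre of its underside. Starts on the table, nearer the robot than the stand, with 25 mm free all round; tools under 20 mm high lie between the jars.
- jar_4: The widest and tallest of four closed jars: clear glass, cream beads inside, ivory cap; an upright cylinder 60 mm in diameter (cap as wide as the jar), 66 mm high, about 180 g. Origin: centre of its underside. Starts on the table, nearer the robot than the stand, with 25 mm free all round; tools under 20 mm high lie between the jars.
- mark_a: Flat teal round mark, 66 mm across, 3 mm thick, fixed on a dark-topped stand; one of four alike in a straight row in the order a, b, c, d (an end mark), 78 mm or more apart. Origin: centre of its underside, 40 mm above the table; a jar stands on its top, at 43 mm. The stand (345 x 90 mm) moves; its row is up to 9 degrees off the y direction.
- mark_b: Flat teal round mark, 66 mm across, 3 mm thick, fixed on a dark-topped stand; one of four alike in a straight row in the order a, b, c, d, 78 mm or more apart. Origin: centre of its underside, 40 mm above the table; a jar stands on its top, at 43 mm. The stand (345 x 90 mm) moves; its row is up to 9 degrees off the y direction.
- mark_c: Flat teal round mark, 66 mm across, 3 mm thick, fixed on a dark-topped stand; one of four alike in a straight row in the order a, b, c, d, 78 mm or more apart. Origin: centre of its underside, 40 mm above the table; a jar stands on its top, at 43 mm. The stand (345 x 90 mm) moves; its row is up to 9 degrees off the y direction.
- mark_d: Flat teal round mark, 66 mm across, 3 mm thick, fixed on a dark-topped stand; one of four alike in a straight row in the order a, b, c, d (an end mark), 78 mm or more apart. Origin: centre of its underside, 40 mm above the table; a jar stands on its top, at 43 mm. The stand (345 x 90 mm) moves; its row is up to 9 degrees off the y direction.
- cup: Pink open cup, 72 mm across the rim, 85 mm high, standing on the table just beyond one end of the stand (beyond mark a or mark d). Origin: centre of its underside. Not to be moved.
- dish: Low clear glass dish of cream beads, 80 mm across, 16 mm high, standing on the table just beyond the other end of the stand. Origin: centre of its underside. Not to be moved.

How it is judged (in metres and radians):
At the end, for the whole second after the job is handed in: Counting from the end of the row where the cup stands, the marks carry the 30, 40, 50 and 60 mm jars in that order: each jar's centre within 15 mm of its mark's centre, standing on it (underside 38 to 50 mm above the table), upright within 0.1 rad, at rest and released (((horizontal distance between cup and mark_a below 0.2 m and horizontal distance between jar_1 and mark_a below 0.015 m and horizontal distance between jar_2 and mark_b below 0.015 m and horizontal distance between jar_3 and mark_c below 0.015 m and horizontal distance between jar_4 and mark_d below 0.015 m) or (horizontal distance between cup and mark_d below 0.2 m and horizontal distance between jar_1 and mark_d below 0.015 m and horizontal distance between jar_2 and mark_c below 0.015 m and horizontal distance between jar_3 and mark_b below 0.015 m and horizontal distance between jar_4 and mark_a below 0.015 m)) and height (world z) of jar_1 between 0.038 and 0.05 m and angle between each of jar_1, jar_2, jar_3, jar_4's own z axis and vertical below 0.1 rad and linear speed of each of jar_1, jar_2, jar_3, jar_4 below 0.02 m/s and contact force between each of jar_1, jar_2, jar_3, jar_4 and the fingers below 0.1 N and height (world z) of jar_2 between 0.038 and 0.05 m and height (world z) of jar_3 between 0.038 and 0.05 m and height (world z) of jar_4 between 0.038 and 0.05 m); the robot touches nothing.
It fails at once if a jar is tipped over (more than 45 degrees) (angle between any of jar_1, jar_2, jar_3, jar_4's own z axis and vertical above 0.785 rad).
It fails at once if the cup or the dish is pushed more than 25 mm or tipped (distance of any of cup, dish from where it was at the start of the episode above 0.025 m or angle between any of cup, dish's own z axis and vertical above 0.5 rad).
It fails at once if a jar is pressed onto a mark with more than 60 N (contact force between any of jar_1, jar_2, jar_3, jar_4 and mark_a above 60 N or contact force between any of jar_1, jar_2, jar_3, jar_4 and mark_b above 60 N or contact force between any of jar_1, jar_2, jar_3, jar_4 and mark_c above 60 N or contact force between any of jar_1, jar_2, jar_3, jar_4 and mark_d above 60 N).
It fails at once if a jar is dropped or slammed down: it moves faster than 0.4 m/s within 30 mm above a mark ((linear speed of jar_1 above 0.4 m/s and height (world z) of jar_1 below 0.073 m and (horizontal distance between jar_1 and mark_a below 0.05 m or horizontal distance between jar_1 and mark_b below 0.05 m or horizontal distance between jar_1 and mark_c below 0.05 m or horizontal distance between jar_1 and mark_d below 0.05 m)) or (linear speed of jar_2 above 0.4 m/s and height (world z) of jar_2 below 0.073 m and (horizontal distance between jar_2 and mark_a below 0.05 m or horizontal distance between jar_2 and mark_b below 0.05 m or horizontal distance between jar_2 and mark_c below 0.05 m or horizontal distance between jar_2 and mark_d below 0.05 m)) or (linear speed of jar_3 above 0.4 m/s and height (world z) of jar_3 below 0.073 m and (horizontal distance between jar_3 and mark_a below 0.05 m or horizontal distance between jar_3 and mark_b below 0.05 m or horizontal distance between jar_3 and mark_c below 0.05 m or horizontal distance between jar_3 and mark_d below 0.05 m)) or (linear speed of jar_4 above 0.4 m/s and height (world z) of jar_4 below 0.073 m and (horizontal distance between jar_4 and mark_a below 0.05 m or horizontal distance between jar_4 and mark_b below 0.05 m or horizontal distance between jar_4 and mark_c below 0.05 m or horizontal distance between jar_4 and mark_d below 0.05 m))).
It also fails if it takes over 99 s, if anything falls off the work surface, if the arm or the gripper's body presses on something with over 40 N, if the wrist force passes 120 N, or if a joint passes its speed limit or range.

## Working session

There is one attempt and no reset: what is moved stays moved. The work goes in short steps, Python scripts to look and compute and a tool call to move; the robot and the scene stay as the last step left them, time stands still between calls to the robot, and variables do not carry over. Pictures are saved under pics/ and viewed, and the job is handed in when it is done.

Besides the shell and the picture viewer there is one more tool, called after "Call:" as name(argument=value, ...), one argument or row to a line, values as JSON. apply_moves: Moves the arm, as the interface text tells. Its arguments: {"type":"object","properties":{"deltas":{"type":"array"}},"required":["deltas"]}

```bash
ls; mkdir -p pics; python3 - <<'E'
from rig import bot, vision, ticket
import cv2
s=bot.get_state(); print(s)
for n in ("scene","side","wrist"):
    im,d=vision.get_image(n); c=vision.calibration(n); print(n,c)
    cv2.imwrite(f"pics/{n}0.png",im[:,:,::-1])
    import numpy as np
    np.savez(f"pics/{n}0.npz",im=im,d=d)
E
```

```text
pics
{'time_s': 0.0, 'joint_pos': array([-1.25600828,  0.39918036,  0.04503185,  1.53784829, -0.01869815,
        1.20688046, -0.05065984]), 'dq': array([-0.00042306,  0.00134096,  0.00158888,  0.00193004, -0.00014657,
       -0.00052691,  0.00018946]), 'effort': array([-8.96609890e-04, -4.75130546e+01,  1.36420682e+00, -2.54215801e+01,
        1.14741951e-02,  9.42062616e-03, -3.00466724e-06]), 'tcp_pos': array([261.08456118, 594.59178192, 230.2850366 ]), 'tool_rot': array([-1.29371829e-04,  2.05345065e-01,  9.78689178e-01, -9.38661053e-04]), 'wrist_force': array([ 0.4343794 ,  0.37368625, -0.62157578]), 'moment': array([0.05519541, 0.01163092, 0.00304379]), 'gripper_width': 85.22249277458342}
scene {'vfov': 53.890468113196356, 'cx': 311.7911477658217, 'cy': 242.16207714820766, 'k1': -0.02564174934189325, 'origin': array([1067.30087388, -182.39618204,  767.34165586]), 'orientation': array([0.78549736, 0.2639542 , 0.17489791, 0.53172624])}
side {'vfov': 51.166189444180546, 'cx': 319.99942489436245, 'cy': 242.73577278240424, 'k1': -0.0942891139214198, 'origin': array([480.16308745, 727.88767367, 450.9166619 ]), 'orientation': array([-0.03049511, -0.02894974,  0.52079212,  0.85264736])}
wrist {'vfov': 61.7583307192141, 'cx': 318.49878855151985, 'cy': 244.24394731929218, 'k1': 0.009838319498219696, 'hand_eye': array([[-5.40472698e-04,  9.65223796e-01,  2.61424428e-01,
         6.82097604e+01],
       [ 9.99999572e-01,  7.17878376e-04, -5.83116223e-04,
        -1.96004165e-01],
       [-7.50508598e-04,  2.61424001e-01, -9.65223771e-01,
        -1.43845145e+02],
       [ 0.00000000e+00,  0.00000000e+00,  0.00000000e+00,
         1.00000000e+00]])}
```

View pics/scene0.png

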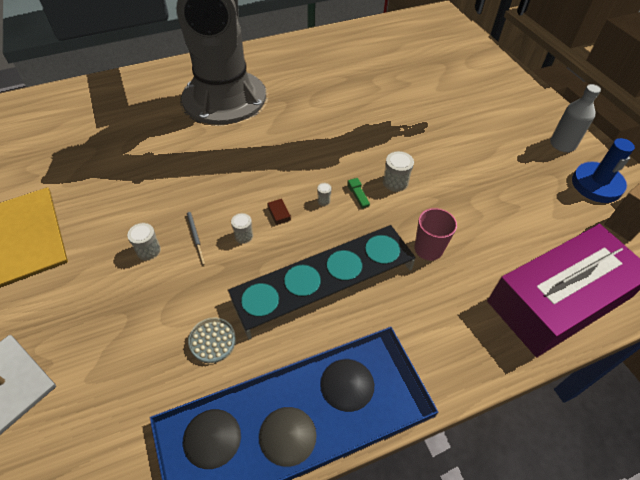

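View pics/side0.png

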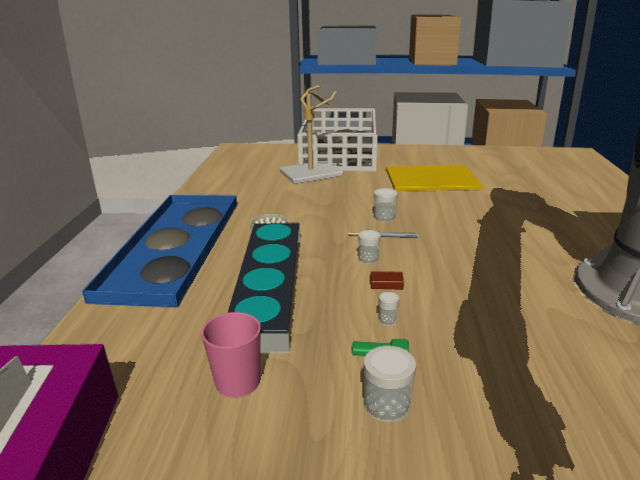

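View pics/wrist0.png

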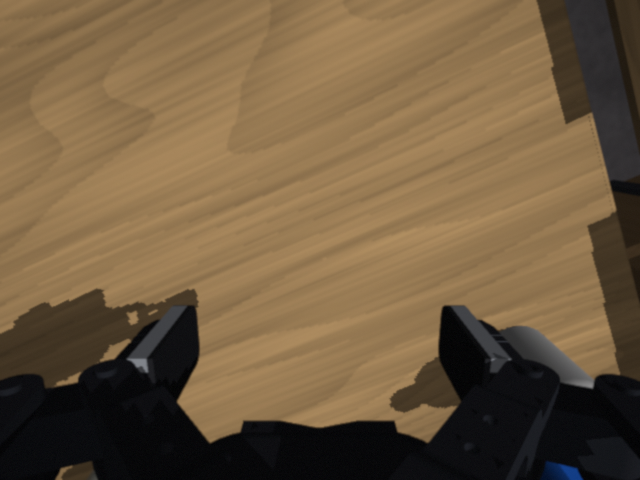

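Scene picture: the marks run from about (260,299) to (382,249). The cup is at the right end (435,235) and the dish at the left (211,341). The jars are at about (143,240), (242,228), (324,194) and (398,170). The tools between them are low. Next I'll measure.

```bash
cat > h.py <<'E'
import numpy as np, cv2
from scipy.spatial.transform import Rotation as R
def RQ(q): return R.from_quat([q[1],q[2],q[3],q[0]])
def campose(c,state=None):
    if 'origin' in c: return RQ(c['orientation']).as_matrix(), np.array(c['origin'])
    H=c['hand_eye']; Rt=RQ(state['tool_rot']).as_matrix()
    return Rt@H[:3,:3], Rt@H[:3,3]+state['tcp_pos']
def K(c):
    f=240/np.tan(np.radians(c['vfov']/2)); return np.array([[f,0,c['cx']],[0,f,c['cy']],[0,0,1]])
def rays(c,uv,state=None):
    Rm,o=campose(c,state)
    p=cv2.undistortPoints(np.array(uv,float).reshape(-1,1,2),K(c),np.array([c['k1'],0,0,0])).reshape(-1,2)
    d=np.c_[p[:,0],-p[:,1],-np.ones(len(p))]@Rm.T
    return o,d
def onplane(c,uv,z,state=None):
    o,d=rays(c,uv,state); t=(z-o[2])/d[:,2]; return o+d*t[:,None]
def project(c,P,state=None):
    Rm,o=campose(c,state); q=(np.array(P,float).reshape(-1,3)-o)@Rm
    q=q*[1,-1,-1]
    return cv2.projectPoints(q.reshape(-1,1,3),np.zeros(3),np.zeros(3),K(c),np.array([c['k1'],0,0,0]))[0].reshape(-1,2)
def circ(c,cnt,z,state=None):
    """contour -> plane z -> circle (ellipse fit) centre, axes"""
    P=onplane(c,cnt.reshape(-1,2),z,state)[:,:2].astype(np.float32)
    e=cv2.fitEllipse(P.reshape(-1,1,2)); return np.array(e[0]),np.array(e[1])
E
cat > m0.py <<'E'
from h import *; from rig import vision
for n in ("scene","side"):
    z=np.load(f"pics/{n}0.npz"); im=z['im']; c=vision.calibration(n)
    hsv=cv2.cvtColor(im,cv2.COLOR_RGB2HSV)
    m=cv2.inRange(hsv,(80,100,60),(95,255,255))
    cs=[x for x in cv2.findContours(m,cv2.RETR_EXTERNAL,cv2.CHAIN_APPROX_NONE)[0] if cv2.contourArea(x)>200]
    for x in cs:
        ce,ax=circ(c,x,43); print(n,'mark',x.reshape(-1,2).mean(0).round(),ce.round(1),ax.round(1))
    m=cv2.inRange(hsv,(0,0,150),(180,60,255))
    cv2.imwrite(f"pics/mask_{n}.png",m)
    for x in cv2.findContours(m,cv2.RETR_EXTERNAL,cv2.CHAIN_APPROX_NONE)[0]:
        if cv2.contourArea(x)>60:
            print(n,'white',cv2.boundingRect(x),cv2.contourArea(x))
            for h in (42,50,58,66):
                ce,ax=circ(c,x,h); print('   ',h,ce.round(1),ax.round(1))
    print(project(c,[[261,595,230]]))
E
python3 m0.py
```

```text
scene mark [260. 299.] [ 645.9 -106.8] [65.  65.6]
scene mark [302. 280.] [636.  -23.1] [64.8 65.8]
scene mark [344. 265.] [633.8  61.4] [65.  65.6]
scene mark [382. 249.] [627.5 144.1] [64.6 65.8]
scene white (448, 467, 15, 13) 79.0
    42 [1019.5   60.5] [15.4 19.9]
    50 [1020.    57.8] [15.2 19.7]
    58 [1020.5   55.2] [15.  19.5]
    66 [1021.1   52.5] [14.8 19.3]
scene white (435, 433, 15, 19) 150.0
    42 [974.3  64.9] [17.8 25. ]
    50 [975.4  62.2] [17.6 24.7]
    58 [976.4  59.5] [17.4 24.4]
    66 [977.4  56.7] [17.2 24.2]
scene white (0, 335, 54, 95) 2694.0
    42 [ 646.  -508.3] [ 75.7 161.3]
    50 [ 650.6 -504.7] [ 74.8 159.5]
    58 [ 655.3 -501.1] [ 74.  157.7]
    66 [ 659.9 -497.5] [ 73.2 155.9]
scene white (537, 248, 86, 56) 1450.5
    42 [814.4 464.9] [ 47.9 202.1]
    50 [817.2 457.8] [ 47.4 199.9]
    58 [820.  450.7] [ 46.9 197.7]
    66 [822.8 443.5] [ 46.3 195.4]
scene white (127, 223, 27, 20) 380.5
    42 [ 417.9 -277.5] [47.6 49.7]
    50 [ 425.  -276.5] [47.1 49.2]
    58 [ 432.2 -275.4] [46.6 48.6]
    66 [ 439.4 -274.4] [46.  48.1]
scene white (231, 
[... 1803 characters left out ...]
.3 91.5]
    50 [ 428.9 -283. ] [47.3 89.7]
    58 [ 430.  -262.8] [46.4 87.9]
    66 [ 431.  -242.7] [45.4 86.1]
side white (90, 146, 128, 72) 5265.5
    42 [1027.7 -431.3] [358.1 498.7]
    50 [1017.  -408.6] [351.1 489. ]
    58 [1006.3 -385.9] [344.1 479.2]
    66 [ 995.6 -363.3] [337.1 469.5]
side white (280, 108, 97, 75) 3881.5
    42 [ 554.8 -796.8] [229.3 919.3]
    50 [ 553.4 -766.9] [224.8 901.3]
    58 [ 551.9 -737.1] [220.4 883.3]
    66 [ 550.4 -707.3] [215.9 865.4]
side white (396, 103, 72, 42) 2732.5
    42 [  245.3 -1020.4] [285.7 669.4]
    50 [ 249.9 -986.2] [280.1 656.3]
    58 [ 254.5 -952. ] [274.6 643.2]
    66 [ 259.1 -917.8] [269.  630.1]
[[801.26304805 533.35751119]]
```

```bash
python3 - <<'E'
from h import *
a=np.load("pics/scene0.npz")['im'][120:280,110:440]
b=np.load("pics/side0.npz")['im'][170:430,180:440]
cv2.imwrite("pics/z1.png",cv2.resize(a[:,:,::-1],None,fx=2.4,fy=2.4)); cv2.imwrite("pics/z2.png",cv2.resize(b[:,:,::-1],None,fx=2.2,fy=2.2))
E
```

```text
(no output)
```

Scene and side agree on the marks to a few mm: 84 mm pitch, and the row is about 4° off y. The cap diameters identify every jar. The cup is at the +y end, so jar_1 goes to (627,144), jar_2 to (633,61), jar_3 to (639,-23) and jar_4 to (645,-107). I'll grasp with the jaws along x, clear of the tools and neighbouring jars. First I turn the tool.

Call:
apply_moves(
  deltas=[100, 0, 0, 0, 0, 0, 7, 100, 0, 0, 0, 0, 0, 7, 100, 0, 0, 0, 0, 0, 7, 100, 0, 0, 0, 0, 0, 7, 100, 0, 0, 0, 0, 0, 7],
)

```text
time_s: 0.57
tcp_pos: [261.2, 594.9, 230.9]
tool_rot: [0.0, 0.493, 0.87, -0.0]
wrist_force: [-0.2, 1.1, -0.2]
gripper_width: 85.1
```

Call:
apply_moves(
  deltas=[100, 0, 0, 0, 0, 0, 7, 100, 0, 0, 0, 0, 0, 7, 100, 0, 0, 0, 0, 0, 7, 100, 0, 0, 0, 0, 0, 7, 100, 0, 0, 0, 0, 0, 0],
)

```text
time_s: 0.98
tcp_pos: [261.1, 595.0, 230.9]
tool_rot: [0.0, 0.687, 0.727, -0.0]
wrist_force: [0.4, 0.5, 0.2]
gripper_width: 85.3
```

```bash
cat > go.py <<'E'
import sys
from h import *; from rig import bot
s=bot.get_state(); Rt=RQ(s['tool_rot']).as_matrix()
print('t',round(s['time_s'],2),'tcp',s['tcp_pos'].round(1),'y axis az',np.degrees(np.arctan2(Rt[1,1],Rt[0,1])).round(2),'tilt',np.degrees(np.arccos(-Rt[2,2])).round(2),'F',s['wrist_force'].round(1),'w',round(s['gripper_width'],1),'q',s['joint_pos'].round(2))
if len(sys.argv)>3:
    d=np.array([float(a) for a in sys.argv[1:4]])-s['tcp_pos']; print('tool delta mm',(Rt.T@d).round(1))
E
python3 go.py 446 275 150
```

```text
t 0.98 tcp [261.1 595.  230.9] y axis az 3.19 tilt 0.05 F [0.4 0.5 0.2] w 85.3 q [-1.41  0.41  0.25  1.54 -0.11  1.21 -1.08]
tool delta mm [-329.7  166.8   81.2]
```

Call:
apply_moves(
  deltas=[100, -0.033, 0.0165, 0.004, 0, 0, 0, 100, -0.033, 0.0165, 0.004, 0, 0, 0, 100, -0.033, 0.0165, 0.004, 0, 0, 0, 100, -0.033, 0.0165, 0.004, 0, 0, 0, 100, -0.033, 0.0165, 0.004, 0, 0, 0],
)

```text
time_s: 1.4
tcp_pos: [353.7, 433.5, 211.1]
tool_rot: [-0.0, 0.685, 0.728, 0.0]
wrist_force: [0.8, 0.7, 0.2]
gripper_width: 85.2
```

Call:
apply_moves(
  deltas=[100, -0.033, 0.0165, 0.004, 0, 0, 0, 100, -0.033, 0.0165, 0.004, 0, 0, 0, 100, -0.033, 0.0165, 0.004, 0, 0, 0, 100, -0.033, 0.0165, 0.004, 0, 0, 0, 100, -0.033, 0.0165, 0.004, 0, 0, 0],
)

```text
time_s: 1.82
tcp_pos: [445.5, 273.5, 191.2]
tool_rot: [-0.0, 0.685, 0.728, 0.0]
wrist_force: [1.2, 0.9, 0.2]
gripper_width: 85.5
```

Call:
apply_moves(
  deltas=[100, 0, 0, 0, 0, 0, 0, 100, 0, 0, 0, 0, 0, 0],
)

```text
time_s: 1.98
tcp_pos: [446.1, 272.5, 191.2]
tool_rot: [0.0, 0.688, 0.726, -0.0]
wrist_force: [-0.2, 0.4, -0.6]
gripper_width: 85.3
```

```bash
cat > wl.py <<'E'
import sys
from h import *; from rig import bot,vision
s=bot.get_state(); im,d=vision.get_image('wrist'); c=vision.calibration('wrist')
hgt=float(sys.argv[1]); tag=sys.argv[2]; D=float(sys.argv[3])
hsv=cv2.cvtColor(im,cv2.COLOR_RGB2HSV)
if D==66: m=cv2.inRange(hsv,(80,100,60),(95,255,255))
else: m=cv2.inRange(hsv,(0,0,150),(180,60,255))
for x in cv2.findContours(m,cv2.RETR_EXTERNAL,cv2.CHAIN_APPROX_NONE)[0]:
    if cv2.contourArea(x)>400:
        ce,ax=circ(c,x,hgt,s); print(cv2.boundingRect(x),ce.round(1),ax.round(1))
cv2.imwrite(f"pics/w_{tag}.png",im[:,:,::-1])
E
python3 wl.py 66 j4 60; python3 go.py 446 275 25
```

```text
(274, 187, 86, 85) [442.6 276.3] [58.8 58.9]
t 2.03 tcp [445.2 274.7 191.3] y axis az 3.31 tilt 0.03 F [ 0.1  1.2 -0. ] w 85.7 q [-0.99  0.22  0.42  1.9  -0.1   1.04 -0.48]
tool delta mm [1.000e-01 9.000e-01 1.663e+02]
```

View pics/w_j4.png

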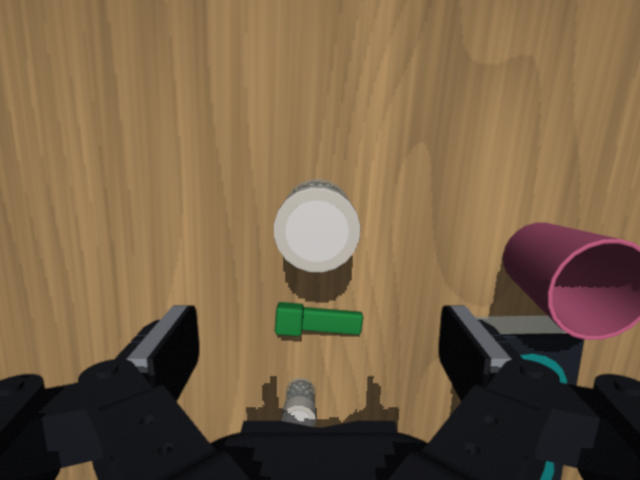

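Wrist picture: the jar_4 cap is at (317,229), which gives (442.6,276.3), within 4 mm of the scene estimate. The green tool at (318,320) lies clear of the finger tracks. I'll descend and grasp.

Call:
apply_moves(
  deltas=[100, 0.002, -0.001, 0.035, 0, 0, 0, 100, 0, 0, 0.035, 0, 0, 0, 100, 0, 0, 0.035, 0, 0, 0, 100, 0, 0, 0.03, 0, 0, 0, 100, 0, 0, 0.02, 0, 0, 0],
)

```text
time_s: 2.45
tcp_pos: [441.2, 278.5, 33.3]
tool_rot: [-0.001, 0.684, 0.729, -0.002]
wrist_force: [-1.3, -0.3, 0.7]
gripper_width: 85.2
```

Call:
apply_moves(
  deltas=[100, 0, 0, 0.012, 0, 0, 0, 100, 0, 0, 0, 0, 0, 0],
)

```text
time_s: 2.62
tcp_pos: [441.5, 277.7, 21.9]
tool_rot: [-0.001, 0.685, 0.728, -0.002]
wrist_force: [0.0, 0.4, 0.4]
gripper_width: 85.6
```

Call:
apply_moves(
  deltas=[20, 0, 0, 0, 0, 0, 0, 20, 0, 0, 0, 0, 0, 0, 20, 0, 0, 0, 0, 0, 0, 20, 0, 0, 0, 0, 0, 0, 20, 0, 0, 0, 0, 0, 0],
)

```text
time_s: 3.03
tcp_pos: [445.2, 278.5, 26.2]
tool_rot: [-0.0, 0.686, 0.727, 0.002]
wrist_force: [-1.0, 0.3, 6.6]
gripper_width: 59.3
```

Call:
apply_moves(
  deltas=[20, 0, 0, 0, 0, 0, 0, 20, 0, 0, 0, 0, 0, 0],
)

```text
time_s: 3.2
tcp_pos: [445.2, 278.5, 26.2]
tool_rot: [-0.0, 0.686, 0.727, 0.002]
wrist_force: [0.5, 0.0, 6.8]
gripper_width: 59.0
```

```bash
python3 go.py 645 -107 130;python3 wl.py 66 j4b 60
```

```text
t 3.2 tcp [445.2 278.5  26.2] y axis az 3.32 tilt 0.23 F [0.5 0.  6.8] w 59.0 q [-0.92  0.46  0.35  2.03 -0.24  0.69 -0.37]
tool delta mm [-396.2  177.4 -104.4]
(218, 286, 201, 137) [443.  282.7] [44.4 55.7]
```

View pics/w_j4b.png

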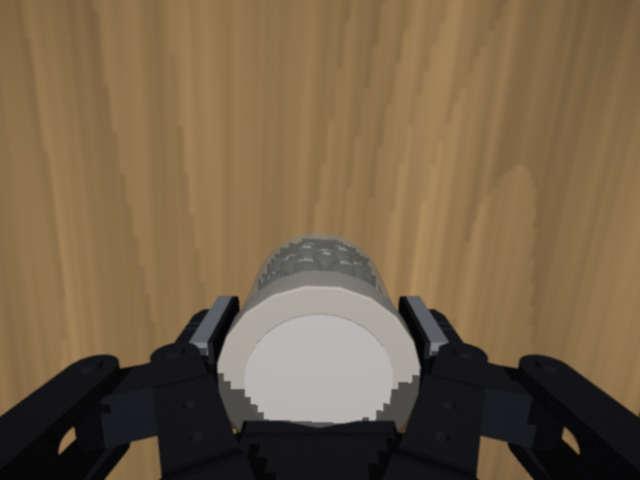

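Gripped at 59.0 mm (jar 60), centred between the pads (cap at about (319,370)). The arm was pushed up about 4 mm as the pads swung forward. Lifting and carrying.

Call:
apply_moves(
  deltas=[20, 0, 0, -0.015, 0, 0, 0, 20, 0, 0, -0.03, 0, 0, 0, 20, 0, 0, -0.03, 0, 0, 0, 20, 0, 0, -0.03, 0, 0, 0, 20, 0, 0, 0, 0, 0, 0],
)

```text
time_s: 3.67
tcp_pos: [447.6, 279.2, 135.2]
tool_rot: [0.001, 0.687, 0.727, 0.006]
wrist_force: [1.2, 0.8, -1.3]
gripper_width: 58.9
```

Call:
apply_moves(
  deltas=[20, -0.03, 0.0135, 0, 0, 0, 0, 20, -0.03, 0.0135, 0, 0, 0, 0, 20, -0.03, 0.0135, 0, 0, 0, 0, 20, -0.03, 0.0135, 0, 0, 0, 0, 20, -0.03, 0.0135, 0, 0, 0, 0],
)

```text
time_s: 4.08
tcp_pos: [519.6, 129.7, 128.7]
tool_rot: [-0.0, 0.686, 0.727, -0.0]
wrist_force: [0.8, 0.3, -2.4]
gripper_width: 58.6
```

Call:
apply_moves(
  deltas=[20, -0.03, 0.0135, 0, 0, 0, 0, 20, -0.03, 0.0135, 0, 0, 0, 0, 20, -0.03, 0.0135, 0, 0, 0, 0, 20, -0.03, 0.0135, 0, 0, 0, 0, 20, -0.03, 0.0135, 0, 0, 0, 0],
)

```text
time_s: 4.5
tcp_pos: [595.6, -15.9, 128.4]
tool_rot: [-0.001, 0.686, 0.727, -0.0]
wrist_force: [0.9, 0.3, -2.0]
gripper_width: 58.6
```

Call:
apply_moves(
  deltas=[20, -0.03, 0.0135, 0, 0, 0, 0, 20, -0.03, 0.0135, 0, 0, 0, 0, 20, -0.02, 0.01, 0, 0, 0, 0, 20, -0.01, 0.005, 0, 0, 0, 0, 20, 0, 0, 0, 0, 0, 0],
)

```text
time_s: 4.92
tcp_pos: [643.0, -105.4, 128.6]
tool_rot: [0.001, 0.688, 0.726, -0.001]
wrist_force: [-0.5, -0.5, -3.1]
gripper_width: 58.7
```

```bash
python3 go.py 645 -107 80; cat > sc.py <<'E'
import sys
from h import *; from rig import bot,vision
t=sys.argv[1]
for n in ('scene','side'):
    im,d=vision.get_image(n); cv2.imwrite(f"pics/{n}_{t}.png",im[:,:,::-1]); np.savez(f"pics/{n}_{t}.npz",im=im,d=d)
E
python3 sc.py a
```

```text
t 4.92 tcp [ 643.  -105.4  128.6] y axis az 3.06 tilt 0.12 F [-0.5 -0.5 -3.1] w 58.7 q [-0.26  0.54  0.5   1.65 -0.29  1.03  0.38]
tool delta mm [-1.6  2.  48.6]
```

View pics/scene_a.png

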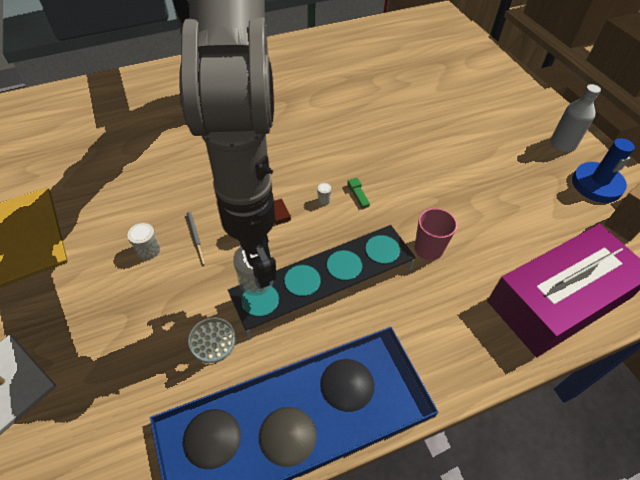

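View pics/side_a.png

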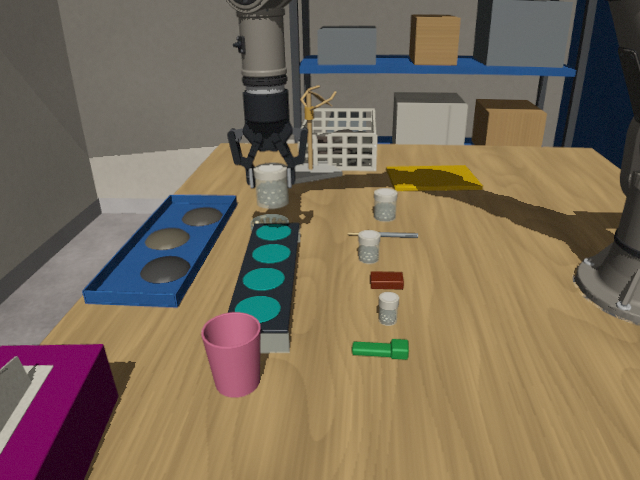

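Side picture: jar_4 hangs upright in the hand at (271,187), above the far mark. I'll compare its outline with the prediction to get its height and offset in the hand.

```bash
cat > ov.py <<'E'
import sys
from h import *; from rig import vision
t,x,y,zb,D,H=sys.argv[1],*map(float,sys.argv[2:7])
for n in ('scene','side'):
    im=np.load(f"pics/{n}_{t}.npz")['im'][:,:,::-1].copy(); c=vision.calibration(n)
    im=cv2.resize(im,None,fx=4,fy=4,interpolation=cv2.INTER_NEAREST)
    a=np.linspace(0,2*np.pi,60)
    for z in (zb,zb+H):
        p=project(c,np.c_[x+D/2*np.cos(a),y+D/2*np.sin(a),a*0+z])*4+2
        cv2.polylines(im,[p.round().astype(np.int32)],True,(0,0,255),1)
    u,v=project(c,[[x,y,zb+H/2]])[0]*4
    u,v=int(u),int(v); cv2.imwrite(f"pics/ov_{n}_{t}.png",im[max(0,v-250):v+250,max(0,u-250):u+250])
a=cv2.imread(f"pics/ov_scene_{t}.png");b=cv2.imread(f"pics/ov_side_{t}.png")
h=min(a.shape[0],b.shape[0]); cv2.imwrite(f"pics/ov_{t}.png",cv2.resize(np.hstack([a[:h],b[:h]]),None,fx=.79,fy=.79))
E
python3 ov.py a 643.5 -106 103 60 66
```

```text
(no output)
```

View pics/ov_a.png

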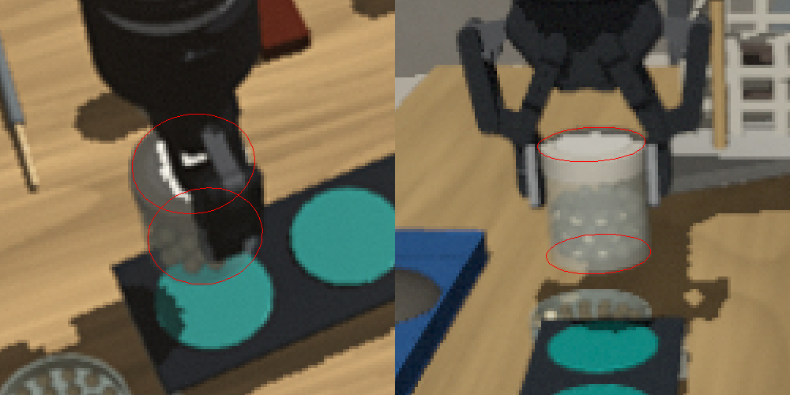

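The prediction matches within 1–2 mm, so the underside is at about 103. I'll lower it by 60 mm, slowly near the mark.

Call:
apply_moves(
  deltas=[20, -0.001, 0.002, 0.02, 0, 0, 0, 20, 0, 0, 0.012, 0, 0, 0, 20, 0, 0, 0.01, 0, 0, 0, 20, 0, 0, 0.008, 0, 0, 0, 20, 0, 0, 0.004, 0, 0, 0],
)

```text
time_s: 5.43
tcp_pos: [643.9, -101.5, 73.6]
tool_rot: [-0.001, 0.686, 0.728, -0.001]
wrist_force: [-0.4, -0.3, -2.1]
gripper_width: 59.0
```

Call:
apply_moves(
  deltas=[20, 0, 0, 0.002, 0, 0, 0, 20, 0, 0, 0.001, 0, 0, 0, 20, 0, 0, 0.001, 0, 0, 0],
)

```text
time_s: 5.68
tcp_pos: [645.5, -103.0, 71.8]
tool_rot: [0.0, 0.687, 0.727, 0.0]
wrist_force: [-0.6, 0.1, -2.7]
gripper_width: 58.6
```

```bash
python3 go.py 645 -107 68.5
```

```text
t 5.68 tcp [ 645.5 -103.    71.8] y axis az 3.29 tilt 0.06 F [-0.6  0.1 -2.7] w 58.6 q [-0.24  0.6   0.47  1.69 -0.33  0.93  0.41]
tool delta mm [-3.9 -0.8  3.3]
```

Call:
apply_moves(
  deltas=[20, -0.003, 0, 0.001, 0, 0, 0, 20, 0, 0, 0.001, 0, 0, 0, 20, 0, 0, 0.001, 0, 0, 0, 20, 0, 0, 0, 0, 0, 0],
)

```text
time_s: 6.02
tcp_pos: [645.6, -106.8, 69.3]
tool_rot: [0.001, 0.687, 0.727, 0.0]
wrist_force: [-0.9, -1.3, 2.6]
gripper_width: 59.0
```

Call:
apply_moves(
  deltas=[20, 0, 0, 0.001, 0, 0, 0, 20, 0, 0, 0, 0, 0, 0],
)

```text
time_s: 6.18
tcp_pos: [645.6, -106.9, 69.2]
tool_rot: [0.0, 0.687, 0.727, 0.0]
wrist_force: [-3.3, -0.4, 8.4]
gripper_width: 58.9
```

Contact (Fz +8 N). Releasing.

Call:
apply_moves(
  deltas=[90, 0, 0, 0, 0, 0, 0, 100, 0, 0, 0, 0, 0, 0, 100, 0, 0, 0, 0, 0, 0, 100, 0, 0, 0, 0, 0, 0, 100, 0, 0, -0.01, 0, 0, 0],
)

```text
time_s: 6.6
tcp_pos: [643.7, -105.2, 75.4]
tool_rot: [-0.002, 0.686, 0.727, -0.001]
wrist_force: [0.1, 1.1, -0.5]
gripper_width: 85.1
```

Call:
apply_moves(
  deltas=[100, 0, 0, -0.02, 0, 0, 0, 100, 0, 0, -0.03, 0, 0, 0, 100, 0, 0, -0.03, 0, 0, 0, 100, 0, 0, -0.03, 0, 0, 0, 100, 0, 0, 0, 0, 0, 0],
)

```text
time_s: 7.02
tcp_pos: [649.4, -107.3, 195.1]
tool_rot: [0.005, 0.687, 0.727, 0.004]
wrist_force: [1.3, -0.5, 0.9]
gripper_width: 85.5
```

```bash
python3 wl.py 109 p4 60; python3 go.py 432 -275 190;python3 sc.py b; python3 ov.py b 645 -107 43 60 66
```

```text
(261, 203, 119, 144) [ 650.2 -119. ] [ 54.2 102.4]
(31, 158, 57, 57) [500.2 -76.7] [30.4 32.1]
t 7.07 tcp [ 648.  -106.8  192.2] y axis az 3.28 tilt 0.5 F [ 0.1 -0.1 -1.3] w 85.5 q [-0.27  0.48  0.52  1.58 -0.26  1.14  0.36]
tool delta mm [-155.5 -225.2    0.4]
```

View pics/ov_b.png

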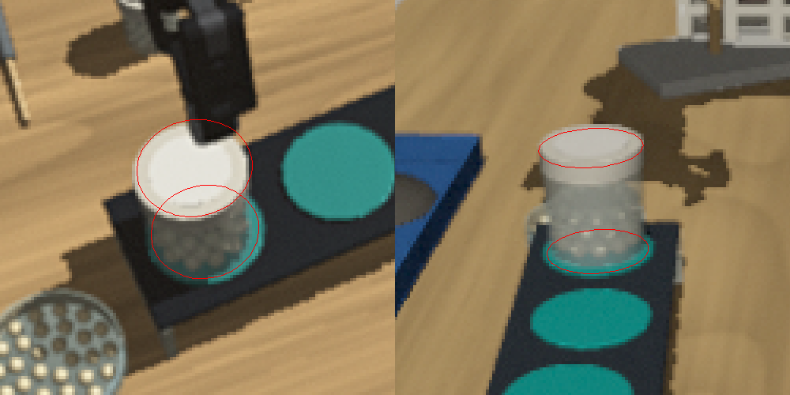

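View pics/w_p4.png

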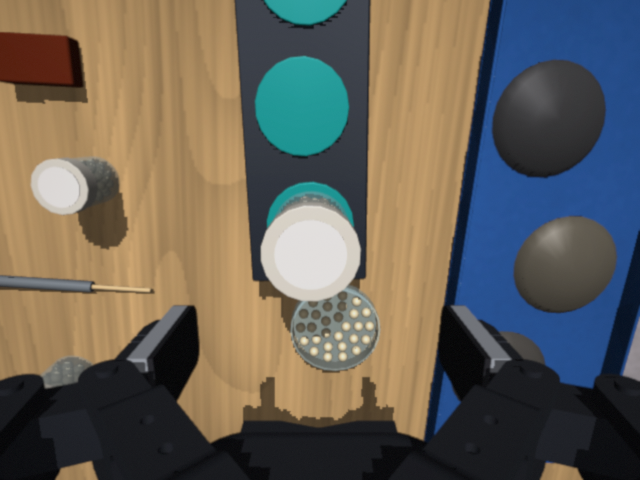

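Overlay: jar_4 stands on its mark within a few mm of (645,-107), with a rim of teal visible around it. Next is jar_3.

Call:
apply_moves(
  deltas=[100, -0.0195, -0.028, 0, 0, 0, 0, 100, -0.0195, -0.028, 0, 0, 0, 0, 100, -0.0195, -0.028, 0, 0, 0, 0, 100, -0.0195, -0.028, 0, 0, 0, 0, 100, -0.0195, -0.028, 0, 0, 0, 0],
)

```text
time_s: 7.58
tcp_pos: [508.7, -211.5, 185.7]
tool_rot: [-0.001, 0.686, 0.727, -0.001]
wrist_force: [0.8, -0.1, 0.5]
gripper_width: 85.5
```

Call:
apply_moves(
  deltas=[100, -0.0195, -0.028, 0, 0, 0, 0, 100, -0.0195, -0.028, 0, 0, 0, 0, 100, -0.0195, -0.028, 0, 0, 0, 0, 100, 0, 0, 0, 0, 0, 0, 100, 0, 0, 0, 0, 0, 0],
)

```text
time_s: 8.0
tcp_pos: [428.1, -275.5, 186.4]
tool_rot: [-0.001, 0.688, 0.726, -0.0]
wrist_force: [0.3, 0.7, -0.1]
gripper_width: 85.4
```

```bash
python3 wl.py 58 j3 50; python3 go.py 432 -275 20
```

```text
(287, 200, 72, 69) [ 428.8 -275.2] [48.7 48.8]
t 8.05 tcp [ 429.9 -274.1  186.5] y axis az 3.22 tilt 0.1 F [ 0.2  0.  -0.3] w 85.8 q [-0.07  0.23  0.64  1.93 -0.16  1.03  0.7 ]
tool delta mm [ -1.2   2.2 166.5]
```

View pics/w_j3.png

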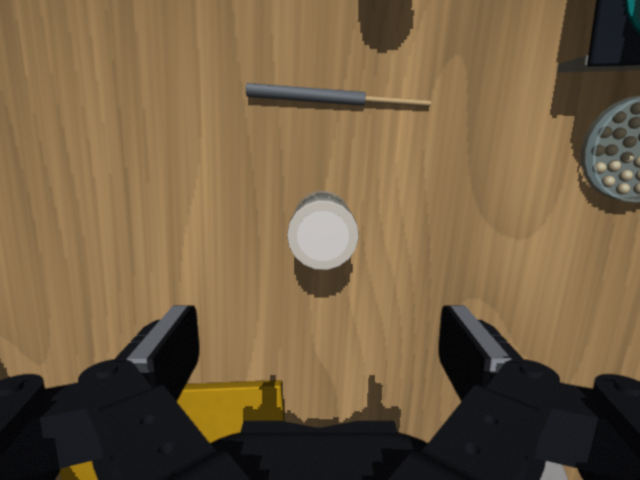

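Wrist picture: jar_3's cap is at (322,235), giving (428.8,-275.2). The screwdriver lies clear of it. Descending.

Call:
apply_moves(
  deltas=[100, -0.001, 0.001, 0.035, 0, 0, 0, 100, 0, 0, 0.035, 0, 0, 0, 100, 0, 0, 0.035, 0, 0, 0, 100, 0, 0, 0.03, 0, 0, 0, 100, 0, 0, 0.02, 0, 0, 0],
)

```text
time_s: 8.47
tcp_pos: [431.2, -272.5, 28.5]
tool_rot: [-0.003, 0.685, 0.728, -0.001]
wrist_force: [-0.2, 0.0, 0.3]
gripper_width: 85.4
```

Call:
apply_moves(
  deltas=[100, 0, 0, 0.01, 0, 0, 0, 100, 0, 0, 0, 0, 0, 0],
)

```text
time_s: 8.63
tcp_pos: [430.9, -273.3, 19.6]
tool_rot: [-0.003, 0.686, 0.728, -0.001]
wrist_force: [0.4, -0.4, -0.4]
gripper_width: 85.6
```

Call:
apply_moves(
  deltas=[20, 0, 0, 0, 0, 0, 0, 20, 0, 0, 0, 0, 0, 0, 20, 0, 0, 0, 0, 0, 0, 20, 0, 0, 0, 0, 0, 0, 20, 0, 0, 0, 0, 0, 0],
)

```text
time_s: 9.05
tcp_pos: [433.0, -276.1, 24.0]
tool_rot: [0.001, 0.686, 0.727, 0.001]
wrist_force: [-0.3, 1.2, 6.1]
gripper_width: 48.3
```

Call:
apply_moves(
  deltas=[20, 0, 0, 0, 0, 0, 0, 20, 0, 0, 0, 0, 0, 0, 20, 0, 0, 0, 0, 0, 0],
)

```text
time_s: 9.3
tcp_pos: [433.1, -276.1, 24.0]
tool_rot: [0.001, 0.686, 0.727, 0.001]
wrist_force: [0.1, 0.5, 6.3]
gripper_width: 48.7
```

```bash
python3 go.py 639 -23 130
```

```text
t 9.3 tcp [ 433.1 -276.1   24. ] y axis az 3.3 tilt 0.19 F [0.1 0.5 6.3] w 48.7 q [ 0.06  0.48  0.52  2.06 -0.37  0.69  0.88]
tool delta mm [ 240.7  220.5 -105.5]
```

Call:
apply_moves(
  deltas=[20, 0, 0, -0.015, 0, 0, 0, 20, 0, 0, -0.03, 0, 0, 0, 20, 0, 0, -0.03, 0, 0, 0, 20, 0, 0, -0.03, 0, 0, 0, 20, 0, 0, 0, 0, 0, 0],
)

```text
time_s: 9.72
tcp_pos: [435.3, -277.9, 133.1]
tool_rot: [0.005, 0.687, 0.727, 0.002]
wrist_force: [0.7, -1.3, -1.6]
gripper_width: 48.3
```

Call:
apply_moves(
  deltas=[20, 0.034, 0.01, 0, 0, 0, 0, 20, 0.034, 0.01, 0, 0, 0, 0, 20, 0.034, 0.01, 0, 0, 0, 0, 20, 0.034, 0.01, 0, 0, 0, 0, 20, 0.034, 0.01, 0, 0, 0, 0],
)

```text
time_s: 10.13
tcp_pos: [471.6, -101.1, 127.3]
tool_rot: [-0.0, 0.687, 0.727, 0.0]
wrist_force: [0.0, -0.8, -2.1]
gripper_width: 48.5
```

Call:
apply_moves(
  deltas=[20, 0.02, 0.03, 0, 0, 0, 0, 20, 0.02, 0.03, 0, 0, 0, 0, 20, 0.02, 0.03, 0, 0, 0, 0, 20, 0.01, 0.03, 0, 0, 0, 0, 20, 0, 0.03, 0, 0, 0, 0],
)

```text
time_s: 10.55
tcp_pos: [618.5, -19.1, 126.6]
tool_rot: [-0.001, 0.684, 0.729, 0.001]
wrist_force: [0.2, -0.7, -0.7]
gripper_width: 48.8
```

Call:
apply_moves(
  deltas=[20, 0, 0.015, 0, 0, 0, 0, 20, 0, 0.005, 0, 0, 0, 0, 20, 0, 0, 0, 0, 0, 0, 20, 0, 0, 0, 0, 0, 0],
)

```text
time_s: 10.88
tcp_pos: [636.1, -23.7, 126.8]
tool_rot: [-0.001, 0.687, 0.727, -0.001]
wrist_force: [-0.6, 0.1, -2.4]
gripper_width: 48.6
```

```bash
python3 go.py 639 -23 67; python3 sc.py c
```

```text
t 10.88 tcp [636.1 -23.7 126.8] y axis az 3.25 tilt 0.12 F [-0.6  0.1 -2.4] w 48.6 q [-0.38  0.51  0.49  1.69 -0.27  1.01  0.25]
tool delta mm [ 0.5  3.  59.8]
```

```bash
python3 ov.py c 636.5 -23 103.5 50 58
```

```text
(no output)
```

View pics/ov_c.png

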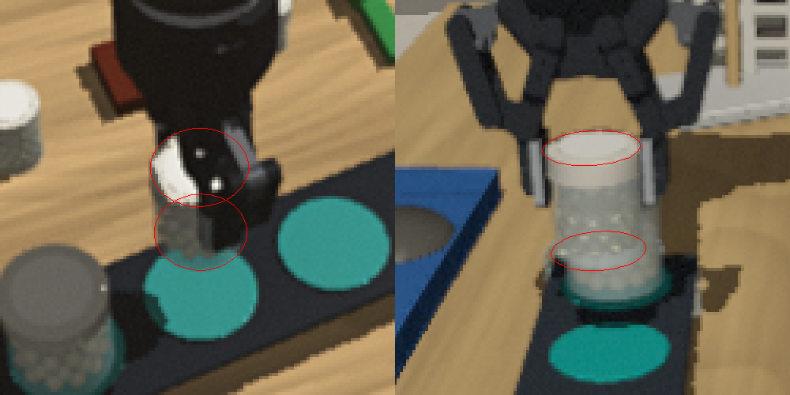

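The cap and base outlines match the prediction. jar_4 shows behind it in the side view. Lowering.

Call:
apply_moves(
  deltas=[20, 0, 0.002, 0.02, 0, 0, 0, 20, 0, 0, 0.012, 0, 0, 0, 20, 0, 0, 0.01, 0, 0, 0, 20, 0, 0, 0.008, 0, 0, 0, 20, 0, 0, 0.004, 0, 0, 0],
)

```text
time_s: 11.4
tcp_pos: [638.2, -23.0, 71.8]
tool_rot: [-0.001, 0.687, 0.727, -0.001]
wrist_force: [0.4, -0.3, -1.8]
gripper_width: 48.5
```

Call:
apply_moves(
  deltas=[20, 0, 0, 0.001, 0, 0, 0, 20, 0, 0, 0.001, 0, 0, 0, 20, 0, 0, 0, 0, 0, 0],
)

```text
time_s: 11.65
tcp_pos: [639.9, -23.2, 71.7]
tool_rot: [0.0, 0.687, 0.727, 0.0]
wrist_force: [0.7, 0.4, -1.2]
gripper_width: 48.9
```

```bash
python3 go.py 639 -23 66.5
```

```text
t 11.65 tcp [639.9 -23.2  71.7] y axis az 3.29 tilt 0.05 F [ 0.7  0.4 -1.2] w 48.9 q [-0.36  0.58  0.46  1.72 -0.31  0.91  0.28]
tool delta mm [ 0.3 -0.9  5.2]
```

Call:
apply_moves(
  deltas=[20, 0, 0, 0.001, 0, 0, 0, 20, 0, 0, 0.001, 0, 0, 0, 20, 0, 0, 0.001, 0, 0, 0, 20, 0, 0, 0, 0, 0, 0],
)

```text
time_s: 11.98
tcp_pos: [639.5, -23.0, 68.3]
tool_rot: [-0.0, 0.686, 0.727, 0.0]
wrist_force: [0.8, 0.6, -0.6]
gripper_width: 48.7
```

Call:
apply_moves(
  deltas=[20, 0, 0, 0.001, 0, 0, 0, 20, 0, 0, 0, 0, 0, 0],
)

```text
time_s: 12.15
tcp_pos: [639.4, -23.1, 67.2]
tool_rot: [-0.0, 0.686, 0.727, 0.0]
wrist_force: [0.7, -0.4, -1.1]
gripper_width: 48.9
```

Call:
apply_moves(
  deltas=[20, 0, 0, 0.001, 0, 0, 0, 20, 0, 0, 0, 0, 0, 0],
)

```text
time_s: 12.32
tcp_pos: [639.5, -23.0, 67.1]
tool_rot: [-0.0, 0.686, 0.727, 0.0]
wrist_force: [-2.1, 0.5, 3.0]
gripper_width: 48.7
```

Call:
apply_moves(
  deltas=[20, 0, 0, 0.001, 0, 0, 0, 20, 0, 0, 0, 0, 0, 0],
)

```text
time_s: 12.48
tcp_pos: [639.5, -23.0, 67.0]
tool_rot: [-0.0, 0.687, 0.727, 0.0]
wrist_force: [-4.4, 0.7, 9.9]
gripper_width: 48.6
```

Contact again. Releasing, rising, and moving toward jar_2.

Call:
apply_moves(
  deltas=[90, 0, 0, 0, 0, 0, 0, 100, 0, 0, 0, 0, 0, 0, 100, 0, 0, 0, 0, 0, 0, 100, 0, 0, 0, 0, 0, 0, 100, 0, 0, -0.01, 0, 0, 0],
)

```text
time_s: 12.9
tcp_pos: [637.9, -22.8, 73.5]
tool_rot: [-0.001, 0.686, 0.727, -0.001]
wrist_force: [-1.0, 1.1, -0.7]
gripper_width: 85.5
```

Call:
apply_moves(
  deltas=[100, 0, 0, -0.02, 0, 0, 0, 100, 0, 0, -0.03, 0, 0, 0, 100, 0, 0, -0.03, 0, 0, 0, 100, 0, 0, -0.03, 0, 0, 0, 100, 0, 0, 0, 0, 0, 0],
)

```text
time_s: 13.32
tcp_pos: [643.8, -24.0, 192.9]
tool_rot: [0.004, 0.687, 0.727, 0.004]
wrist_force: [1.8, -0.0, 0.1]
gripper_width: 85.2
```

```bash
python3 go.py 467 -87 190;python3 sc.py d; python3 ov.py d 639 -23 43 50 58
```

```text
t 13.32 tcp [643.8 -24.  192.9] y axis az 3.27 tilt 0.73 F [ 1.8 -0.   0.1] w 85.2 q [-0.4   0.45  0.51  1.62 -0.24  1.12  0.23]
tool delta mm [ -52.8 -180.1    0.7]
```

View pics/ov_d.png

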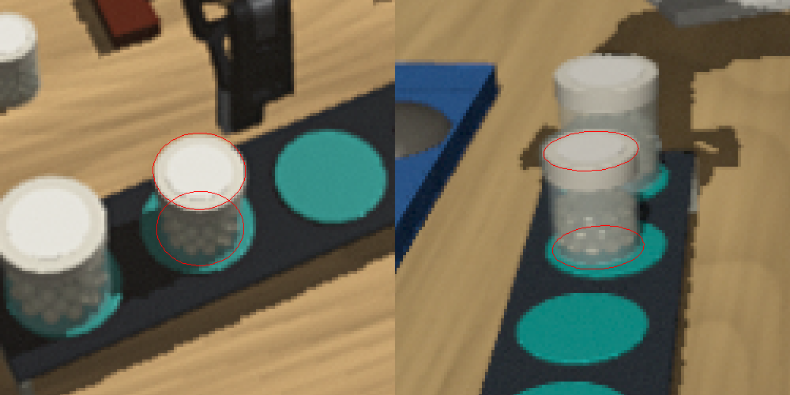

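jar_3 sits on its mark, concentric within 2–3 mm. On to jar_2.

Call:
apply_moves(
  deltas=[100, -0.011, -0.035, 0, 0, 0, 0, 100, -0.011, -0.035, 0, 0, 0, 0, 100, -0.011, -0.035, 0, 0, 0, 0, 100, -0.011, -0.035, 0, 0, 0, 0, 100, -0.01, -0.034, 0, 0, 0, 0],
)

```text
time_s: 13.83
tcp_pos: [465.8, -87.5, 183.7]
tool_rot: [-0.001, 0.686, 0.727, -0.001]
wrist_force: [-0.6, -0.4, 1.3]
gripper_width: 84.9
```

Call:
apply_moves(
  deltas=[100, 0, 0, 0, 0, 0, 0, 100, 0, 0, 0, 0, 0, 0, 100, 0, 0, 0, 0, 0, 0],
)

```text
time_s: 14.08
tcp_pos: [469.0, -86.5, 184.9]
tool_rot: [-0.0, 0.686, 0.727, 0.0]
wrist_force: [-0.2, 0.5, 0.2]
gripper_width: 85.6
```

```bash
python3 wl.py 50 j2 40; python3 go.py 467 -87 14
```

```text
(565, 261, 75, 95) [ 685.8 -135.9] [57.8 80.7]
(287, 204, 56, 56) [464.3 -86.2] [38.7 39.5]
(589, 112, 51, 92) [666.7 -25.9] [34.8 64.6]
t 14.13 tcp [469.7 -86.3 185.1] y axis az 3.36 tilt 0.01 F [ 0.6 -0.1 -0.2] w 85.4 q [-0.43  0.15  0.58  2.   -0.1   1.01  0.25]
tool delta mm [ -0.5  -2.8 171.1]
```

View pics/w_j2.png

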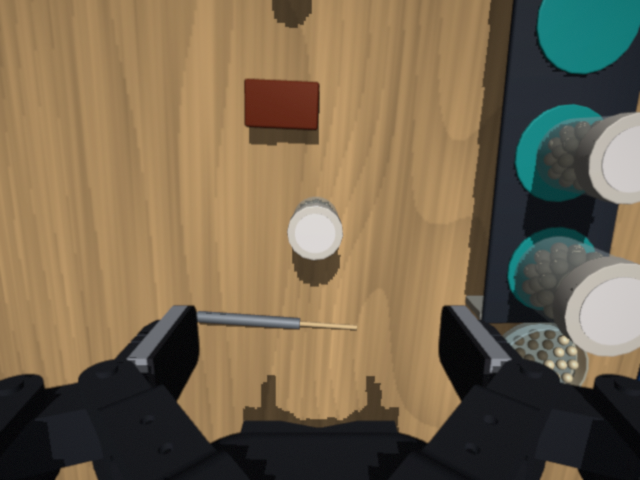

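Wrist picture: jar_2's cap is at (315,232), giving (464.3,-86.2). The screwdriver and the red block are clear of it. Descending.

Call:
apply_moves(
  deltas=[100, 0, -0.003, 0.035, 0, 0, 0, 100, 0, 0, 0.035, 0, 0, 0, 100, 0, 0, 0.035, 0, 0, 0, 100, 0, 0, 0.033, 0, 0, 0, 100, 0, 0, 0.02, 0, 0, 0],
)

```text
time_s: 14.55
tcp_pos: [465.0, -86.3, 23.7]
tool_rot: [-0.001, 0.686, 0.728, -0.002]
wrist_force: [-0.5, 0.3, 0.5]
gripper_width: 85.5
```

Call:
apply_moves(
  deltas=[100, 0, 0, 0.012, 0, 0, 0, 100, 0, 0, 0, 0, 0, 0],
)

```text
time_s: 14.72
tcp_pos: [464.6, -86.4, 12.1]
tool_rot: [-0.002, 0.686, 0.728, -0.002]
wrist_force: [0.4, 0.4, -0.3]
gripper_width: 85.5
```

Call:
apply_moves(
  deltas=[10, 0, 0, 0, 0, 0, 0, 10, 0, 0, 0, 0, 0, 0, 10, 0, 0, 0, 0, 0, 0, 10, 0, 0, 0, 0, 0, 0, 10, 0, 0, 0, 0, 0, 0],
)

```text
time_s: 15.13
tcp_pos: [467.3, -87.1, 16.6]
tool_rot: [0.001, 0.686, 0.727, 0.001]
wrist_force: [-1.3, -0.3, 4.9]
gripper_width: 38.6
```

Call:
apply_moves(
  deltas=[10, 0, 0, 0, 0, 0, 0, 10, 0, 0, 0, 0, 0, 0, 10, 0, 0, 0, 0, 0, 0, 10, 0, 0, 0, 0, 0, 0],
)

```text
time_s: 15.47
tcp_pos: [467.3, -87.2, 16.5]
tool_rot: [0.001, 0.686, 0.727, 0.001]
wrist_force: [-0.5, 0.9, 6.8]
gripper_width: 38.7
```

```bash
python3 go.py 633 61 120
```

```text
t 15.47 tcp [467.3 -87.2  16.5] y axis az 3.3 tilt 0.17 F [-0.5  0.9  6.8] w 38.7 q [-0.3   0.43  0.48  2.15 -0.33  0.63  0.46]
tool delta mm [ 138.4  174.3 -102.9]
```

Call:
apply_moves(
  deltas=[10, 0, 0, -0.015, 0, 0, 0, 10, 0, 0, -0.03, 0, 0, 0, 10, 0, 0, -0.03, 0, 0, 0, 10, 0, 0, -0.03, 0, 0, 0, 10, 0, 0, 0, 0, 0, 0],
)

```text
time_s: 15.88
tcp_pos: [469.9, -87.9, 125.5]
tool_rot: [0.004, 0.687, 0.727, 0.004]
wrist_force: [0.7, -0.3, -0.5]
gripper_width: 38.7
```

Call:
apply_moves(
  deltas=[10, 0.034, 0.01, 0, 0, 0, 0, 10, 0.034, 0.01, 0, 0, 0, 0, 10, 0.034, 0.01, 0, 0, 0, 0, 10, 0.026, 0.02, 0, 0, 0, 0, 10, 0.01, 0.03, 0, 0, 0, 0],
)

```text
time_s: 16.3
tcp_pos: [535.5, 60.9, 119.5]
tool_rot: [-0.003, 0.684, 0.729, 0.0]
wrist_force: [0.1, -0.7, 0.2]
gripper_width: 38.9
```

Call:
apply_moves(
  deltas=[10, 0, 0.03, 0, 0, 0, 0, 10, 0, 0.03, 0, 0, 0, 0, 10, 0, 0.02, 0, 0, 0, 0, 10, 0, 0.012, 0, 0, 0, 0, 10, 0, 0, 0, 0, 0, 0],
)

```text
time_s: 16.72
tcp_pos: [631.8, 60.8, 119.6]
tool_rot: [0.001, 0.686, 0.727, 0.0]
wrist_force: [0.1, 0.8, -0.2]
gripper_width: 38.9
```

Call:
apply_moves(
  deltas=[10, 0, 0, 0, 0, 0, 0, 10, 0, 0, 0, 0, 0, 0],
)

```text
time_s: 16.88
tcp_pos: [628.3, 60.3, 119.7]
tool_rot: [-0.001, 0.687, 0.727, -0.001]
wrist_force: [-0.9, -0.8, -0.0]
gripper_width: 38.4
```

```bash
python3 go.py 633 61 60; python3 sc.py e; python3 ov.py e 632 61 104 40 50
```

```text
t 16.88 tcp [628.3  60.3 119.7] y axis az 3.28 tilt 0.11 F [-0.9 -0.8 -0. ] w 38.4 q [-0.51  0.51  0.47  1.71 -0.27  0.99  0.12]
tool delta mm [ 0.5  4.9 59.7]
```

View pics/ov_e.png

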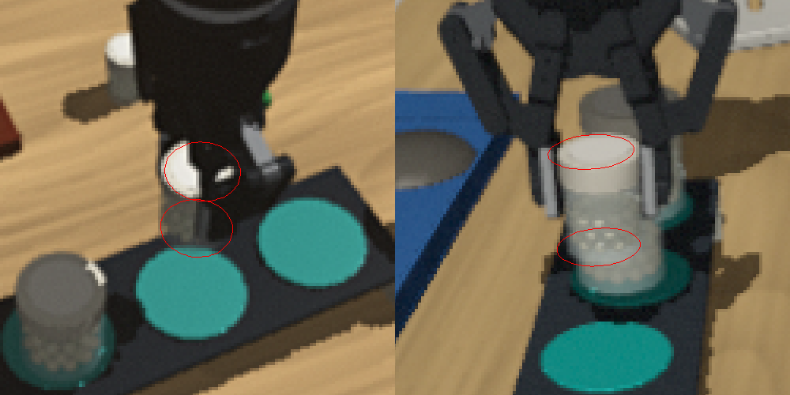

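Relative to the drawn ring the jar is about 4 mm nearer the robot, which agrees with the TCP reading. I'll correct by +5 mm and lower.

Call:
apply_moves(
  deltas=[10, 0.001, 0.004, 0.02, 0, 0, 0, 10, 0, 0, 0.012, 0, 0, 0, 10, 0, 0, 0.01, 0, 0, 0, 10, 0, 0, 0.008, 0, 0, 0, 10, 0, 0, 0.004, 0, 0, 0],
)

```text
time_s: 17.4
tcp_pos: [632.3, 61.7, 64.8]
tool_rot: [-0.001, 0.686, 0.727, -0.001]
wrist_force: [0.2, -0.3, -1.7]
gripper_width: 38.5
```

Call:
apply_moves(
  deltas=[10, 0, 0, 0.001, 0, 0, 0, 10, 0, 0, 0.001, 0, 0, 0, 10, 0, 0, 0, 0, 0, 0],
)

```text
time_s: 17.65
tcp_pos: [634.0, 61.6, 64.7]
tool_rot: [0.0, 0.687, 0.727, 0.0]
wrist_force: [0.5, -0.3, -0.1]
gripper_width: 38.9
```

```bash
python3 go.py 633 61 59
```

```text
t 17.65 tcp [634.   61.6  64.7] y axis az 3.29 tilt 0.04 F [ 0.5 -0.3 -0.1] w 38.9 q [-0.49  0.58  0.44  1.73 -0.31  0.9   0.14]
tool delta mm [-0.6 -1.   5.7]
```

Call:
apply_moves(
  deltas=[10, 0, 0, 0.001, 0, 0, 0, 10, 0, 0, 0.001, 0, 0, 0, 10, 0, 0, 0.001, 0, 0, 0, 10, 0, 0, 0.001, 0, 0, 0, 10, 0, 0, 0, 0, 0, 0],
)

```text
time_s: 18.07
tcp_pos: [633.5, 61.7, 60.2]
tool_rot: [-0.0, 0.686, 0.727, -0.0]
wrist_force: [-0.3, 0.0, -1.2]
gripper_width: 38.7
```

Call:
apply_moves(
  deltas=[10, 0, 0, 0.001, 0, 0, 0, 10, 0, 0, 0, 0, 0, 0],
)

```text
time_s: 18.23
tcp_pos: [633.8, 61.7, 59.7]
tool_rot: [0.0, 0.686, 0.727, 0.0]
wrist_force: [0.9, 0.3, 2.7]
gripper_width: 38.9
```

Call:
apply_moves(
  deltas=[10, 0, 0, 0.001, 0, 0, 0, 10, 0, 0, 0, 0, 0, 0],
)

```text
time_s: 18.4
tcp_pos: [633.8, 61.7, 59.6]
tool_rot: [-0.0, 0.687, 0.727, 0.0]
wrist_force: [-3.2, 0.3, 7.8]
gripper_width: 39.0
```

Call:
apply_moves(
  deltas=[90, 0, 0, 0, 0, 0, 0, 100, 0, 0, 0, 0, 0, 0, 100, 0, 0, 0, 0, 0, 0, 100, 0, 0, 0, 0, 0, 0, 100, 0, 0, -0.01, 0, 0, 0],
)

```text
time_s: 18.82
tcp_pos: [631.9, 61.7, 66.5]
tool_rot: [-0.001, 0.686, 0.727, -0.002]
wrist_force: [0.3, -0.5, -0.7]
gripper_width: 84.9
```

Call:
apply_moves(
  deltas=[100, 0, 0, -0.02, 0, 0, 0, 100, 0, 0, -0.03, 0, 0, 0, 100, 0, 0, -0.03, 0, 0, 0, 100, 0, 0, -0.03, 0, 0, 0, 100, 0, 0, 0, 0, 0, 0],
)

```text
time_s: 19.23
tcp_pos: [638.0, 61.3, 185.9]
tool_rot: [0.004, 0.687, 0.727, 0.005]
wrist_force: [1.8, -0.3, 0.3]
gripper_width: 85.2
```

```bash
python3 go.py 438 103 185;python3 sc.py f; python3 ov.py f 633 61 43 40 50
```

```text
t 19.23 tcp [638.   61.3 185.9] y axis az 3.26 tilt 0.72 F [ 1.8 -0.3  0.3] w 85.2 q [-0.53  0.45  0.5   1.63 -0.24  1.1   0.09]
tool delta mm [  53.  -197.3   -1.5]
```

View pics/ov_f.png

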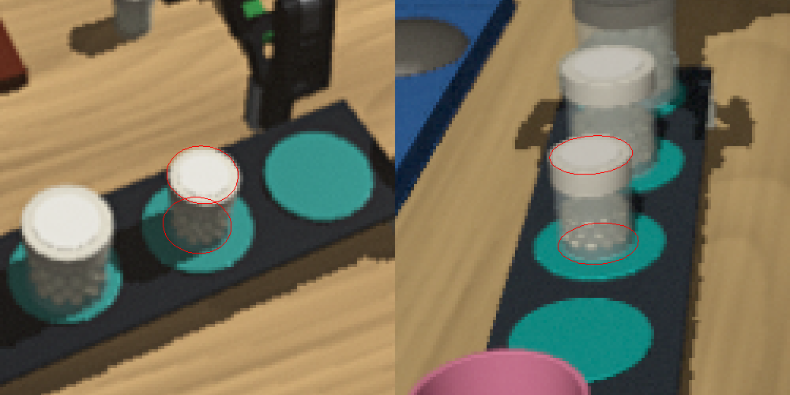

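jar_2 stands on its mark. Now jar_1.

Call:
apply_moves(
  deltas=[100, 0.011, -0.035, 0, 0, 0, 0, 100, 0.011, -0.035, 0, 0, 0, 0, 100, 0.011, -0.035, 0, 0, 0, 0, 100, 0.01, -0.035, 0, 0, 0, 0, 100, 0.01, -0.035, 0, 0, 0, 0],
)

```text
time_s: 19.75
tcp_pos: [452.9, 104.5, 176.7]
tool_rot: [-0.001, 0.686, 0.727, -0.002]
wrist_force: [0.1, 0.8, 0.4]
gripper_width: 85.6
```

Call:
apply_moves(
  deltas=[100, 0, -0.018, 0, 0, 0, 0, 100, 0, 0, 0, 0, 0, 0, 100, 0, 0, 0, 0, 0, 0, 100, 0, 0, 0, 0, 0, 0],
)

```text
time_s: 20.08
tcp_pos: [438.5, 103.4, 178.1]
tool_rot: [0.0, 0.687, 0.727, 0.0]
wrist_force: [0.3, -0.4, -0.6]
gripper_width: 85.4
```

```bash
python3 wl.py 42 j1 30; python3 go.py 438 103 8
```

```text
(597, 304, 43, 58) [671.5  36.6] [33.7 50.9]
(297, 212, 42, 40) [435.9 103.7] [28.8 29.1]
t 20.13 tcp [438.9 103.3 178.2] y axis az 3.25 tilt 0.05 F [-0.2 -0.2  0.5] w 85.4 q [-0.79  0.1   0.5   2.07 -0.06  0.99 -0.21]
tool delta mm [ -0.2  -1.  170.2]
```

View pics/w_j1.png

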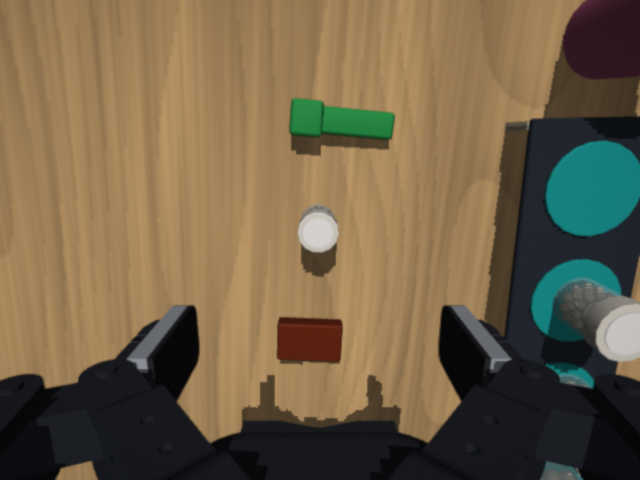

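Wrist picture: jar_1's cap is at (318,231), giving (435.9,103.7). The green tool and the red block are clear of it. Descending to about z = 10.

Call:
apply_moves(
  deltas=[100, 0, -0.001, 0.035, 0, 0, 0, 100, 0, 0, 0.035, 0, 0, 0, 100, 0, 0, 0.035, 0, 0, 0, 100, 0, 0, 0.033, 0, 0, 0, 100, 0, 0, 0.02, 0, 0, 0],
)

```text
time_s: 20.55
tcp_pos: [436.2, 102.3, 17.0]
tool_rot: [-0.0, 0.687, 0.727, -0.002]
wrist_force: [0.3, 0.3, -0.6]
gripper_width: 85.1
```

Call:
apply_moves(
  deltas=[100, 0, 0, 0.009, 0, 0, 0, 100, 0, 0, 0, 0, 0, 0],
)

```text
time_s: 20.72
tcp_pos: [436.3, 102.5, 9.3]
tool_rot: [-0.0, 0.687, 0.727, -0.002]
wrist_force: [0.4, 0.2, -0.1]
gripper_width: 85.4
```

Call:
apply_moves(
  deltas=[5, 0, 0, 0, 0, 0, 0, 5, 0, 0, 0, 0, 0, 0, 5, 0, 0, 0, 0, 0, 0, 5, 0, 0, 0, 0, 0, 0, 5, 0, 0, 0, 0, 0, 0],
)

```text
time_s: 21.13
tcp_pos: [437.8, 103.9, 12.5]
tool_rot: [0.0, 0.686, 0.727, 0.001]
wrist_force: [-0.6, -0.9, 10.0]
gripper_width: 28.7
```

Call:
apply_moves(
  deltas=[5, 0, 0, 0, 0, 0, 0, 5, 0, 0, 0, 0, 0, 0, 5, 0, 0, 0, 0, 0, 0, 5, 0, 0, 0, 0, 0, 0],
)

```text
time_s: 21.47
tcp_pos: [437.8, 103.9, 12.6]
tool_rot: [0.0, 0.686, 0.727, 0.001]
wrist_force: [-1.3, 0.9, 6.4]
gripper_width: 28.7
```

```bash
python3 go.py 627 144 115
```

```text
t 21.47 tcp [437.8 103.9  12.6] y axis az 3.3 tilt 0.14 F [-1.3  0.9  6.4] w 28.7 q [-0.68  0.39  0.42  2.21 -0.28  0.59 -0.  ]
tool delta mm [  29.2  191.4 -102. ]
```

Call:
apply_moves(
  deltas=[5, 0, 0, -0.015, 0, 0, 0, 5, 0, 0, -0.03, 0, 0, 0, 5, 0, 0, -0.03, 0, 0, 0, 5, 0, 0, -0.03, 0, 0, 0, 5, 0, 0, 0, 0, 0, 0],
)

```text
time_s: 21.88
tcp_pos: [441.0, 104.7, 121.7]
tool_rot: [0.002, 0.687, 0.727, 0.006]
wrist_force: [1.2, -0.8, -0.4]
gripper_width: 28.3
```

Call:
apply_moves(
  deltas=[5, 0.015, 0.03, 0, 0, 0, 0, 5, 0.014, 0.03, 0, 0, 0, 0, 5, 0, 0.03, 0, 0, 0, 0, 5, 0, 0.03, 0, 0, 0, 0, 5, 0, 0.03, 0, 0, 0, 0],
)

```text
time_s: 22.3
tcp_pos: [585.9, 141.8, 116.0]
tool_rot: [-0.0, 0.686, 0.728, 0.0]
wrist_force: [-0.3, 0.9, -0.5]
gripper_width: 28.6
```

Call:
apply_moves(
  deltas=[5, 0, 0.025, 0, 0, 0, 0, 5, 0, 0.013, 0, 0, 0, 0, 5, 0, 0, 0, 0, 0, 0, 5, 0, 0, 0, 0, 0, 0, 5, 0, 0, 0, 0, 0, 0],
)

```text
time_s: 22.72
tcp_pos: [621.6, 143.1, 115.8]
tool_rot: [-0.001, 0.686, 0.727, -0.001]
wrist_force: [-0.1, 0.6, -0.8]
gripper_width: 28.4
```

```bash
python3 go.py 627 144 55; python3 sc.py g; python3 ov.py g 626 144 103 30 42
```

```text
t 22.72 tcp [621.6 143.1 115.8] y axis az 3.3 tilt 0.11 F [-0.1  0.6 -0.8] w 28.4 q [-0.63  0.52  0.46  1.69 -0.27  0.99 -0.01]
tool delta mm [ 0.6  5.6 60.8]
```

View pics/ov_g.png

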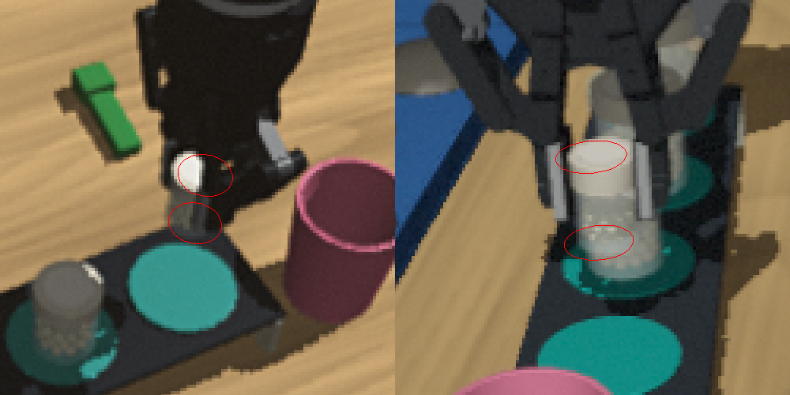

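The jar hangs upright, about 5 mm short in x, as the TCP reads. The cup at the right is clear of the fingers. Lowering with the correction.

Call:
apply_moves(
  deltas=[5, 0.001, 0.004, 0.02, 0, 0, 0, 5, 0, 0, 0.012, 0, 0, 0, 5, 0, 0, 0.01, 0, 0, 0, 5, 0, 0, 0.008, 0, 0, 0, 5, 0, 0, 0.004, 0, 0, 0],
)

```text
time_s: 23.23
tcp_pos: [625.5, 144.3, 60.8]
tool_rot: [-0.001, 0.686, 0.727, -0.001]
wrist_force: [0.5, 0.5, -0.4]
gripper_width: 28.5
```

Call:
apply_moves(
  deltas=[5, 0, 0, 0.001, 0, 0, 0, 5, 0, 0, 0.001, 0, 0, 0, 5, 0, 0, 0.001, 0, 0, 0, 5, 0, 0, 0, 0, 0, 0],
)

```text
time_s: 23.57
tcp_pos: [627.2, 144.5, 59.7]
tool_rot: [0.0, 0.687, 0.727, 0.0]
wrist_force: [-0.2, 0.1, -0.7]
gripper_width: 28.9
```

```bash
python3 go.py 627 144 55
```

```text
t 23.57 tcp [627.2 144.5  59.7] y axis az 3.29 tilt 0.05 F [-0.2  0.1 -0.7] w 28.9 q [-0.61  0.6   0.43  1.72 -0.31  0.89  0.01]
tool delta mm [-0.5 -0.2  4.7]
```

Call:
apply_moves(
  deltas=[5, 0, 0, 0.001, 0, 0, 0, 5, 0, 0, 0.001, 0, 0, 0, 5, 0, 0, 0.001, 0, 0, 0, 5, 0, 0, 0, 0, 0, 0],
)

```text
time_s: 23.9
tcp_pos: [626.8, 144.5, 56.2]
tool_rot: [-0.0, 0.686, 0.727, -0.0]
wrist_force: [0.6, 0.2, -1.4]
gripper_width: 28.4
```

Call:
apply_moves(
  deltas=[5, 0, 0, 0.001, 0, 0, 0, 5, 0, 0, 0, 0, 0, 0],
)

```text
time_s: 24.07
tcp_pos: [627.0, 144.5, 55.7]
tool_rot: [-0.0, 0.686, 0.727, 0.0]
wrist_force: [-0.8, -0.4, 2.2]
gripper_width: 28.7
```

Contact. Releasing and retreating upward.

Call:
apply_moves(
  deltas=[5, 0, 0, 0.001, 0, 0, 0, 5, 0, 0, 0, 0, 0, 0],
)

```text
time_s: 24.23
tcp_pos: [627.0, 144.5, 55.6]
tool_rot: [-0.0, 0.687, 0.727, 0.0]
wrist_force: [-2.5, -0.7, 8.8]
gripper_width: 28.4
```

Call:
apply_moves(
  deltas=[90, 0, 0, 0, 0, 0, 0, 100, 0, 0, 0, 0, 0, 0, 100, 0, 0, 0, 0, 0, 0, 100, 0, 0, 0, 0, 0, 0, 100, 0, 0, -0.01, 0, 0, 0],
)

```text
time_s: 24.65
tcp_pos: [625.1, 144.2, 62.4]
tool_rot: [-0.001, 0.686, 0.727, -0.002]
wrist_force: [-0.6, -0.4, -0.2]
gripper_width: 85.1
```

Call:
apply_moves(
  deltas=[100, 0, 0, -0.02, 0, 0, 0, 100, 0, 0, -0.03, 0, 0, 0, 100, 0, 0, -0.03, 0, 0, 0, 100, 0, 0, -0.03, 0, 0, 0, 100, 0, 0, -0.02, 0, 0, 0],
)

```text
time_s: 25.07
tcp_pos: [628.2, 144.3, 198.4]
tool_rot: [0.001, 0.687, 0.727, 0.002]
wrist_force: [0.4, 1.2, 0.2]
gripper_width: 85.8
```

Call:
apply_moves(
  deltas=[100, 0.01, -0.035, -0.01, 0, 0, 0, 100, 0.01, -0.035, -0.01, 0, 0, 0, 100, 0.01, -0.035, -0.01, 0, 0, 0, 100, 0.01, -0.035, -0.01, 0, 0, 0, 100, 0, 0, 0, 0, 0, 0],
)

```text
time_s: 25.48
tcp_pos: [479.6, 178.9, 236.2]
tool_rot: [-0.003, 0.684, 0.729, 0.001]
wrist_force: [-0.5, 1.0, 0.3]
gripper_width: 85.4
```

```bash
python3 sc.py h; python3 go.py; python3 - <<'E'
from h import *; from rig import vision
J={66:'none'}
for n in ("scene",):
    im=np.load(f"pics/{n}_h.npz")['im']; c=vision.calibration(n)
    hsv=cv2.cvtColor(im,cv2.COLOR_RGB2HSV); m=cv2.inRange(hsv,(0,0,150),(180,60,255))
    mk=[(627,144,42,'jar1'),(633,61.3,50,'jar2'),(638.7,-23,58,'jar3'),(644.6,-107,66,'jar4')]
    for x in cv2.findContours(m,cv2.RETR_EXTERNAL,cv2.CHAIN_APPROX_NONE)[0]:
        if cv2.contourArea(x)<60: continue
        for mx,my,h,l in mk:
            ce,ax=circ(c,x,43+h)
            if np.hypot(ce[0]-mx,ce[1]-my)<30: print(n,l,ce.round(1),ax.round(1),'off',np.round(ce-[mx,my],1))
    m=cv2.inRange(hsv,(80,100,40),(95,255,255))
    m0=np.load("pics/scene0.npz")['im']
    p=cv2.inRange(hsv,(160,80,60),(178,200,255)); p0=cv2.inRange(cv2.cvtColor(m0,cv2.COLOR_RGB2HSV),(160,80,60),(178,200,255))
    for q in (p0,p):
        q=q[190:270,400:470]; ys,xs=np.nonzero(q); print('cup px',xs.mean().round(2),ys.mean().round(2),len(xs))
E
```

```text
t 25.58 tcp [484.4 177.  235.6] y axis az 3.42 tilt 0.17 F [-0.1 -0.8 -0.2] w 85.3 q [-0.88  0.17  0.5   1.86 -0.09  1.13 -0.28]
scene jar4 [ 646.8 -109.9] [57.8 58.2] off [ 2.2 -2.9]
scene jar3 [640.6 -23.2] [47.2 48.2] off [ 1.9 -0.2]
scene jar2 [634.8  61.6] [37.1 37.8] off [1.8 0.3]
scene jar1 [628.6 143.3] [26.8 27.1] off [ 1.6 -0.7]
cup px 34.36 42.54 1449
cup px 34.37 42.55 1460
```

View pics/scene_h.png

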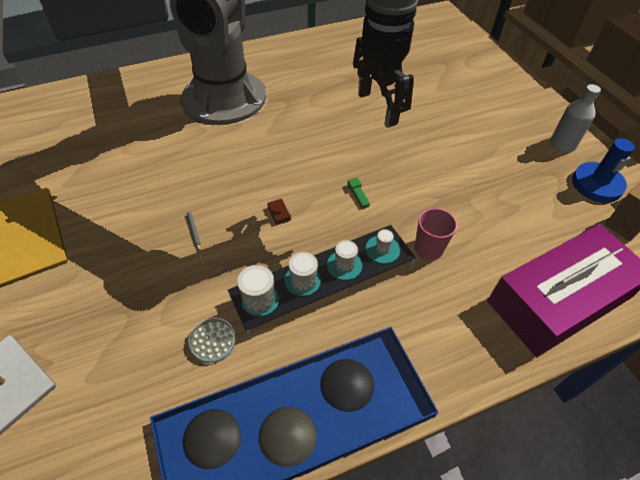

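View pics/side_h.png

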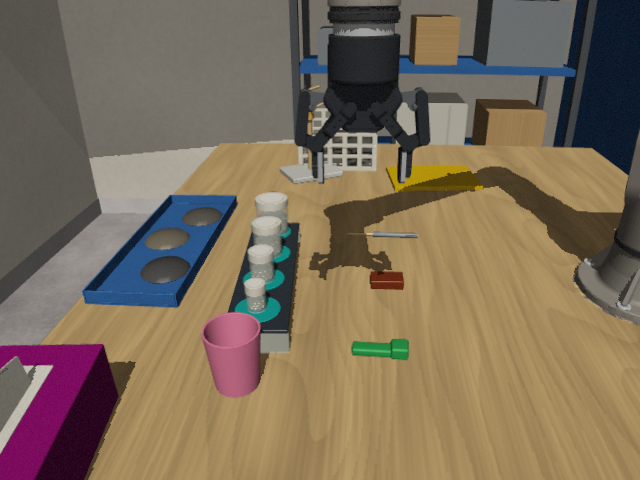

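The pictures show all four jars upright on their marks and in order, with jar_1 nearest the cup (385,243) and jar_4 nearest the dish (256,285). Each is within 4 mm of its mark. The cup has not moved and the arm is clear. I'll let the arm settle, then hand in.

Call:
apply_moves(
  deltas=[100, 0, 0, 0, 0, 0, 0, 100, 0, 0, 0, 0, 0, 0, 100, 0, 0, 0, 0, 0, 0],
)

```text
time_s: 25.83
tcp_pos: [485.8, 175.5, 234.0]
tool_rot: [0.0, 0.687, 0.727, -0.0]
wrist_force: [-0.2, -0.3, -1.0]
gripper_width: 85.2
```

```bash
python3 -c "
from rig import ticket; print(ticket.hand_in())"
```

```text
the job is handed in; nothing more can be done
None
```

All four jars stand released on their marks: the 30, 40, 50 and 60 mm jars run in that order from the cup to the dish. I handed the job in at 25.8 s.

- **Placing:** The last scene measurement put the jars 1.7 to 3.6 mm from their mark centres, against the 15 mm allowed. They look upright in both camera views.
- **Contact force:** I set each jar down in 1 mm steps, and the wrist force never read above about 10 N.
- **Cup and dish:** The cup's position in the picture is unchanged from the start. I checked the dish only by eye, and it looks unmoved. The arm finished clear of everything.
- **Checks that disagreed:**
  - The wrist and scene cameras differed by up to 4 mm on where the jars started.
  - The cap diameters measured 1 to 3 mm small.
  - The wrist-camera fit of jar_4 after placing was distorted, because the mask merged its cap with the dish's beads. I relied on the scene and side views for that jar.

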